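Balance a lopsided power unit on its sliding handle and carry it to the test stand

ROBOT

A 6-joint arm with a two-finger parallel gripper is mounted at the origin on a cart in front of the work surface, level with it; the furniture and walls round the work are solid. World frame = base frame: x ahead of the robot, y to its left, z up, the work surface at z = 0. Lengths are in m, angles in degrees, forces in N, time in s.
With the tool pointing down it reaches from about 0.375 to 0.9 m from the base axis. Payload 3.1 kg.
Tool frame: the origin (TCP) lies at the very end of the fingers, on their centre line; the grasp point (between the pads) lies 19 mm behind it; z points along the fingers, y is the direction in which the jaws open and shut (so a half turn about z gives the same grasp; the last joint's range is limited). The gripper opens to 87 mm and grips with 3 to 60 N. Pads are 19 mm wide; open, the fingers measure 117 mm over their backs; the gripper's body (75 mm by 190 mm) begins 51 mm behind the grasp point.
Start: joints at [-80.3, 30.224, 82.088, -0, 67.689, -10.227], TCP at [0.213, -0.588, 0.223] pointing down, gripper open.
Joint ranges: [-176.69, 176.69], [-43.24, 126.21], [12.49, 139.97], [-82, 262], [0, 151.66], [-163.58, 163.58]. Speed limits (degrees/s): [159.86, 159.86, 180, 180, 180, 180].

INTERFACE

Orientations are given as a 3x3 rotation matrix whose columns are the frame's x, y, z axes.
In Python, from rig import read_state, capture, hand_in gives the robot as it stands. The module is installed in compiled form; this text tells all that it offers.
- The arm moves only by the tool send_rows, never from a script. Its argument "moves" is one flat list of numbers, 7 for each row, row after row: the turn, a rotation vector about the world's x, y, z in degrees, then the shift along the world's x, y, z in cm, then the gripper's target within -1 to 1 (fully open at 1, half-way at 0, shut at -1). In form: [rx, ry, rz, tx, ty, tz, hand, rx, ry, rz, tx, ty, tz, hand, ...]. A call has 1 to 20 rows; each row shifts and turns the commanded pose from where the row before left it; what a row does not reach is not made up. A row lasts 1/10 s, in which the tool goes at most 50 mm and 8.59 degrees, less where a joint would pass 70% of its speed; a pose out of reach is approached as far as the arm can. A call with a gripper value outside its range is refused whole. The fingers move at their own pace and stop on an object; the grip force is fixed at half the most. Time passes only in rows, so rows that do not move let the fingers close. It gives the time, the measured TCP pose, the force and the opening at its end, in the units of the state.
- read_state(): the state, without advancing time (a new reading comes with each control period).
- capture(name): name is "side" or "top"; returns a dict with "pixels" (384x512x3 uint8, red, green, blue), "vertical_fov" (degrees; the focal length in pixels is half the picture's height over the tangent of half this angle, whatever the lens; pixels are square), "cx", "cy" (the principal point, pixels), "rvec" (rotation vector, rad) and "tvec" (3), from world to camera coordinates, as OpenCV has them. Camera axes: x right, y down, z forward; pixel columns grow to the right and rows downward; lengths in m; the calibration is good to about 2 mm. A picture is of the moment at which its call begins. There is no depth.
- hand_in(): hands the job in, once; it reports no verdict.
The state is a dict: "time_s": time; "joint_positions": joint angles; "qvel": joint speeds; "tau": joint torques, N m; "position": TCP position; "tcp_rot": TCP orientation; "force": force on the tool from outside, world axes, zero at the start; "moment": the same for the moment, N m; "opening": opening from 0.0 (shut) to 1.0 (fully open).
Only numpy, scipy, OpenCV 4.12 (cv2) and the standard library are available. Lean on these libraries where they do the work, as an engineer would, in place of code of your own. Each camera call takes 0.05 s, during which the arm holds its last target.

TASK

Carry the long aluminium power unit by its sliding top handle to the test stand and lay it down lengthwise across both rests, either way round. Its weight sits off-centre inside and the handle swivels, so make small trial lifts and slide the handle along the unit until it hangs level; carry it level, at least a hand's width clear of the bench, never let it tip steeply, and still be holding the handle as it comes down on the rests. Leave the other things on the bench where they are.

Things in the scene. Friction and masses are not known exactly. Their poses are not given: they have to be found in the camera images.
- power_unit: Closed aluminium bar with black end caps, 320 long (x), 36 wide (y), 32 high (z); origin at the centre of its underside, z up; lies flat on the bench. 0.7 to 0.9 kg in all. A heavy core, unseen and fixed inside, puts its balance point anywhere up to 75 mm from the middle, to either side. Hung from the handle it droops at the heavy end: about 1 degree per mm of handle error.
- handle: Black foot sliding stiffly (2.6 N; stays put) along the unit's top, up to 100 mm from its middle; origin on that top face, x and y axes as the unit's. Above it stands an aluminium grip plate, 46 (x) by 12 mm (y), 52 to 90 mm above this origin, upright, swivelling easily about the y axis 40 mm above it. Pinch the plate across its 12 mm; two lugs 26 mm wide reach up to 46 mm. Handle 60 g.
- test_stand: Fixed dark steel base plate 170 (its x) x 90 (its y) x 8 mm, origin at the centre of its underside, with two grey U-shaped rests. The unit is to lie along the stand's x, balance point between the rests. Keep clear of the stacked blue bins behind (x over 0.67 m, y 0.16 to 0.32 m, 300 mm high); the open chassis on the way (x 0.42 to 0.58, y -0.09 to 0.25) is under 120 mm high.
- cradle (a point): Point midway between the two rests at the height of their bearing faces, 50 mm above the bench; axes as the stand's.
- rest_a: The grey rest at stand x = -55 mm: 12 mm thick along x, flat bearing face 50 mm above the bench, between two cheeks that stand up 18 mm and flare outward, 50 mm apart at the bottom and 64 at the top. Origin at its foot, 8 mm above the bench.
- rest_b: The same rest at stand x = +55 mm.
- heatsink_a: Bystander: finned heat sink 40 x 40 x 18 mm.
- capacitor_0: Bystander: upright black capacitor, 18 mm across, 32 high.
- relay: Bystander: small black box 22 x 28 x 24 mm.
- part_box_0: Bystander: small cardboard box 47 x 62 x 36 mm beside the stand.

How it is judged:
By the outcome, as a careful person would: the job done as asked, in the order asked, and still so for the second after the job is handed in, with the robot touching nothing.
It also fails if it takes over 72 s, if anything falls off the work surface, if the arm or the gripper's body presses on something with over 40 N, if the wrist force passes 120 N, or if a joint passes its speed limit or range.

## Working session

There is one attempt and no reset: what is moved stays moved. The work goes in short steps, Python scripts to look and compute and a tool call to move; the robot and the scene stay as the last step left them, time stands still between calls to the robot, and variables do not carry over. Pictures are saved under pics/ and viewed, and the job is handed in when it is done.

Besides the shell and the picture viewer there is one more tool, called after "Emit:" as name(argument=value, ...) on one line, values as JSON. send_rows: Moves the arm, as the interface text tells. Its arguments: {"type":"object","properties":{"moves":{"type":"array","items":{"type":"number"}}},"required":["moves"]}

```bash
mkdir -p pics
cat > h.py <<'E'
import numpy as np,cv2
from rig import read_state,capture,hand_in
def grab(n,fn):
    c=capture(n); cv2.imwrite('pics/'+fn,cv2.cvtColor(c['pixels'],cv2.COLOR_RGB2BGR)); 
    np.savez('pics/'+fn[:-4],**c); return c
def load(fn): return dict(np.load('pics/'+fn+'.npz'))
def KRt(c):
    f=c['pixels'].shape[0]/2/np.tan(np.radians(float(c['vertical_fov']))/2)
    K=np.array([[f,0,float(c['cx'])],[0,f,float(c['cy'])],[0,0,1]]); R=cv2.Rodrigues(np.array(c['rvec'],float))[0]
    return K,R,np.array(c['tvec'],float).reshape(3)
def ray(c,u,v):
    K,R,t=KRt(c); d=R.T@np.linalg.inv(K)@np.array([u,v,1.]); return -R.T@t,d/np.linalg.norm(d)
def onz(c,u,v,z):
    o,d=ray(c,u,v); return o+d*(z-o[2])/d[2]
def proj(c,P):
    K,R,t=KRt(c); p=K@(R@np.array(P,float)+t); return p[:2]/p[2]
E
python3 - <<'E'
from h import *
for n in('top','side'):
    c=grab(n,n+'0.png'); o,d=ray(c,256,192); print(n,o,d,c['vertical_fov'],KRt(c)[0][0,0])
s=read_state(); print({k:np.round(v,3).tolist() for k,v in s.items()})
E
```

```text
top [0.38298347 0.03031895 1.37442957] [ 0.08385202 -0.00625289 -0.9964586 ] 53.753739596252224 378.8316330420309
side [ 0.05971232 -1.1132797   0.54516855] [ 0.35735021  0.85001061 -0.38701783] 50.72761193361492 405.0111620982067
{'time_s': 0.1, 'joint_positions': [-80.299, 30.275, 82.147, 0.001, 67.688, -10.226], 'qvel': [0.108, -0.031, -0.134, -0.01, -0.062, 0.005], 'tau': [-0.0, -44.099, -17.715, 0.064, 0.053, -0.0], 'position': [0.213, -0.587, 0.222], 'tcp_rot': [[0.94, 0.341, -0.0], [0.341, -0.94, 0.002], [0.0, -0.002, -1.0]], 'force': [0.235, -0.47, -0.691], 'moment': [0.012, -0.03, 0.0], 'opening': 1.004}
```

View pics/top0.png

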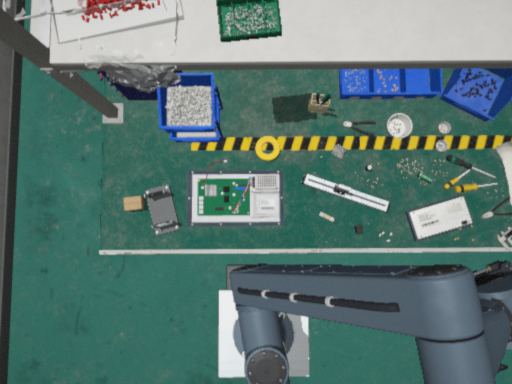

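View pics/side0.png

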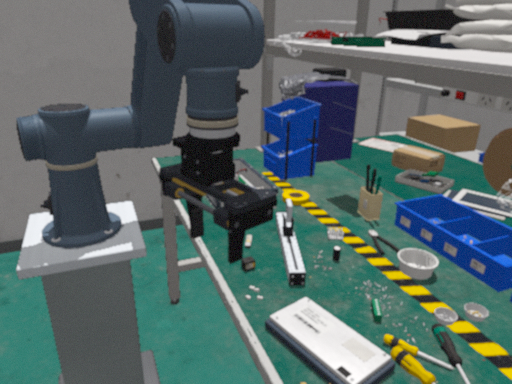

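The top view shows the unit at about (346,192), the stand at (162,208) with its box at (133,203), the chassis at (237,197) and the bins at (190,105). I'll zoom in on the unit and the stand.

Run:
```python
from h import *
c=load('top0');im=cv2.cvtColor(c['pixels'],cv2.COLOR_RGB2BGR)
a=cv2.resize(im[165:220,295:400],None,fx=7,fy=7,interpolation=cv2.INTER_CUBIC)
b=cv2.resize(im[175:240,115:190],None,fx=8,fy=8,interpolation=cv2.INTER_CUBIC)
cv2.imwrite('pics/u0.png',a);cv2.imwrite('pics/s0.png',b)
c=load('side0');im=cv2.cvtColor(c['pixels'],cv2.COLOR_RGB2BGR)
cv2.imwrite('pics/us0.png',cv2.resize(im[190:290,230:350],None,fx=6,fy=6,interpolation=cv2.INTER_CUBIC))
```

```text
(no output)
```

View pics/u0.png

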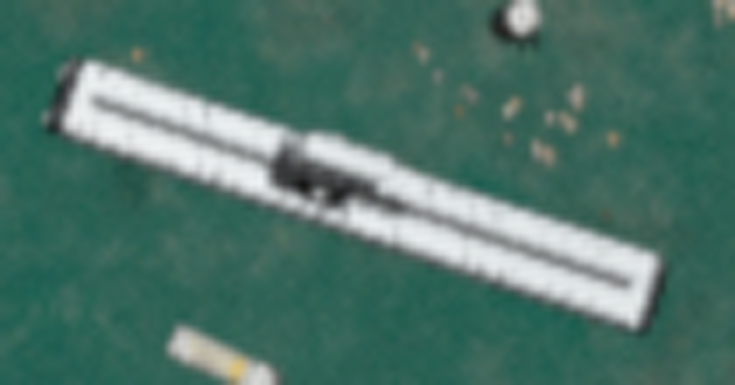

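View pics/s0.png

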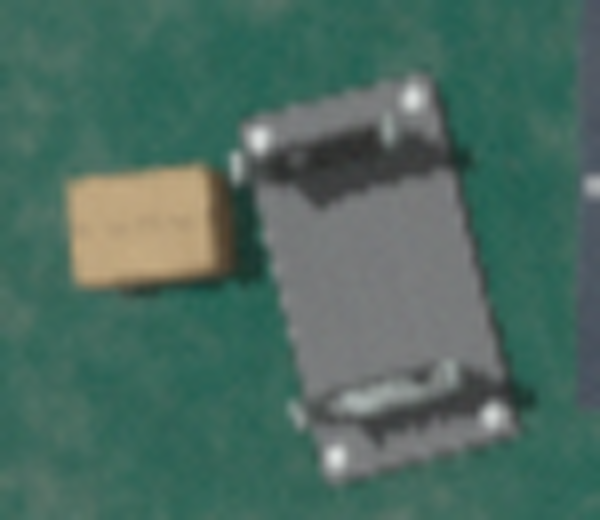

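View pics/us0.png

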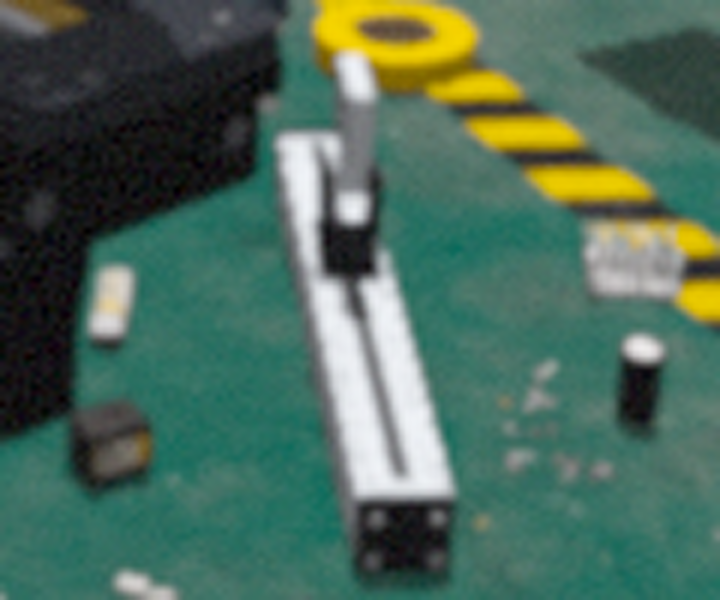

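Run:
```python
from h import *
c=load('top0')
# unit: end-cap+white mask not trivial; use bright mask line fit + corners
def P(x,y,s,ox,oy,z): return onz(c,(x+.5)/s-.5+ox,(y+.5)/s-.5+oy,z)
Q=[P(x,y,7,295,165,.032) for x,y in [(80,60),(50,128),(662,255),(640,330)]]
print(np.round(Q,4)); 
L=(Q[0]+Q[1])/2;R=(Q[2]+Q[3])/2; print('unit c',(L+R)/2,np.linalg.norm(L-R),np.degrees(np.arctan2(*(L-R)[1::-1])))
for z,x,y in [(.122,350,150),(.052,325,172),(.032,325,172)]: print('plate',z,P(x,y,7,295,165,z), (P(x,y,7,295,165,z)-(L+R)/2)@(L-R)/np.linalg.norm(L-R))
S=np.array([P(x,y,8,115,175,.008) for x,y in [(240,122),(430,72),(520,432),(335,482)]]);print(S.round(4))
m=S.mean(0);a=(S[0]+S[1]-S[2]-S[3])/2;print('stand',m,np.linalg.norm(a),np.degrees(np.arctan2(a[1],a[0])))
B=np.array([P(x,y,8,115,175,.010) for x,y in [(260,137),(413,98),(495,415),(336,460)]]);a=(B[0]+B[1]-B[2]-B[3])/2
print(B.mean(0),np.degrees(np.arctan2(a[1],a[0])))
# plate from side
s=load('side0')
for n,x,y in [('platetop',355,75),('plate bot',352,185)]:
    u,v=(x+.5)/6-.5+230,(y+.5)/6-.5+190
    print(n,onz(s,u,v,.122),onz(s,u,v,.084))
```

```text
[[ 0.5623 -0.1572  0.032 ]
 [ 0.5275 -0.1412  0.032 ]
 [ 0.4605 -0.4503  0.032 ]
 [ 0.4226 -0.4377  0.032 ]]
unit c [ 0.4932287  -0.29660282  0.032     ] 0.31237914232511593 70.69435736940096
plate 0.122 [ 0.50628162 -0.27189261  0.122     ] 0.02763610894032204
plate 0.052 [ 0.50219471 -0.27596614  0.052     ] 0.022440474536611143
plate 0.032 [ 0.50399763 -0.2805983   0.032     ] 0.01866484702619998
[[0.5088 0.4253 0.008 ]
 [0.5309 0.3395 0.008 ]
 [0.3682 0.2972 0.008 ]
 [0.3464 0.3799 0.008 ]]
stand [0.43858792 0.36050073 0.008     ] 0.16837065626292397 15.09724089343082
[0.43821073 0.36236029 0.01      ] 14.569724585379715
platetop [ 0.50407745 -0.27363281  0.122     ] [ 0.54398088 -0.19823358  0.084     ]
plate bot [ 0.45628148 -0.36646834  0.122     ] [ 0.49189289 -0.29940562  0.084     ]
```

Emit:
send_rows(moves=[0, 0, 5.1, 2.9, 3.15, -0.3, 1, 0, 0, 5.1, 2.9, 3.15, -0.3, 1, 0, 0, 5.1, 2.9, 3.15, -0.3, 1, 0, 0, 5.1, 2.9, 3.15, -0.3, 1, 0, 0, 5.1, 2.9, 3.15, -0.3, 1, 0, 0, 5.1, 2.9, 3.15, -0.3, 1, 0, 0, 5.1, 2.9, 3.15, -0.3, 1, 0, 0, 5.1, 2.9, 3.15, -0.3, 1, 0, 0, 5.1, 2.9, 3.15, -0.3, 1, 0, 0, 5.1, 2.9, 3.15, -0.3, 1, 0, 0, 0, 0, 0, 0, 1, 0, 0, 0, 0, 0, 0, 1])

```text
time_s: 1.3
position: [0.5033, -0.2715, 0.192]
tcp_rot: [[0.325, 0.946, -0.001], [0.946, -0.325, 0.0], [-0.0, -0.001, -1.0]]
force: [0.5, -0.1, 0.4]
opening: 1.002
```

Run:
```python
from h import *
s=read_state(); print(s['position'],s['tcp_rot'].round(4) if hasattr(s['tcp_rot'],'round') else s['tcp_rot'],s['force'],s['moment'],s['time_s'])
for n in('top','side'): c=grab(n,n+'1.png')
c=load('top1');im=cv2.cvtColor(c['pixels'],cv2.COLOR_RGB2BGR)
a=cv2.resize(im[150:230,285:405],None,fx=6,fy=6,interpolation=cv2.INTER_CUBIC)
c=load('side1');im=cv2.cvtColor(c['pixels'],cv2.COLOR_RGB2BGR)
b=cv2.resize(im[160:290,230:350],None,fx=4.5,fy=4.5,interpolation=cv2.INTER_CUBIC)
cv2.imwrite('pics/u1.png',a);cv2.imwrite('pics/us1.png',b)
```

```text
[ 0.50326033 -0.27146344  0.19204889] [[ 3.248e-01  9.458e-01 -1.100e-03]
 [ 9.458e-01 -3.248e-01  3.000e-04]
 [-0.000e+00 -1.200e-03 -1.000e+00]] [ 0.45533467 -0.07382751  0.38673148] [-0.03356336 -0.06131127  0.02248262] 1.3
```

View pics/u1.png

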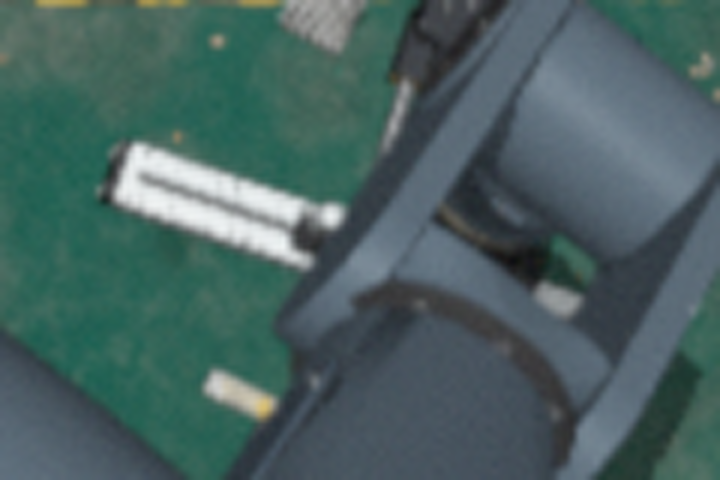

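View pics/us1.png

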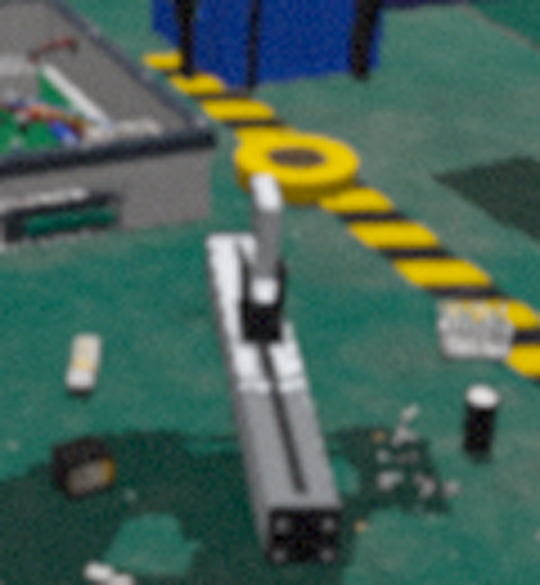

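The side view shows the plate upright and clear, with nothing between it and the gripper above. Going down and looking again before I close.

Emit:
send_rows(moves=[0, 0, 0, 0, 0, -2.5, 1, 0, 0, 0, 0, 0, -2.5, 1, 0, 0, 0, 0, 0, -2.5, 1, 0, 0, 0, 0, 0, -2.0, 1, 0, 0, 0, 0, 0, -1.0, 1, 0, 0, 0, 0, 0, 0, 1])

```text
time_s: 2.0
position: [0.5016, -0.2731, 0.0863]
tcp_rot: [[0.329, 0.944, -0.002], [0.944, -0.329, 0.002], [0.001, -0.003, -1.0]]
force: [-0.1, 0.1, -0.2]
opening: 1.001
```

Run:
```python
from h import *
s=read_state(); print(s['position'],s['force'],s['moment'])
c=grab('side','side2.png');im=cv2.cvtColor(c['pixels'],cv2.COLOR_RGB2BGR)
b=cv2.resize(im[160:290,220:350],None,fx=4.5,fy=4.5,interpolation=cv2.INTER_CUBIC)
cv2.imwrite('pics/us2.png',b)
```

```text
[ 0.50161906 -0.27307483  0.08633731] [-0.10812306  0.08854726 -0.15343252] [-0.00695625 -0.10248503  0.02469859]
```

View pics/us2.png

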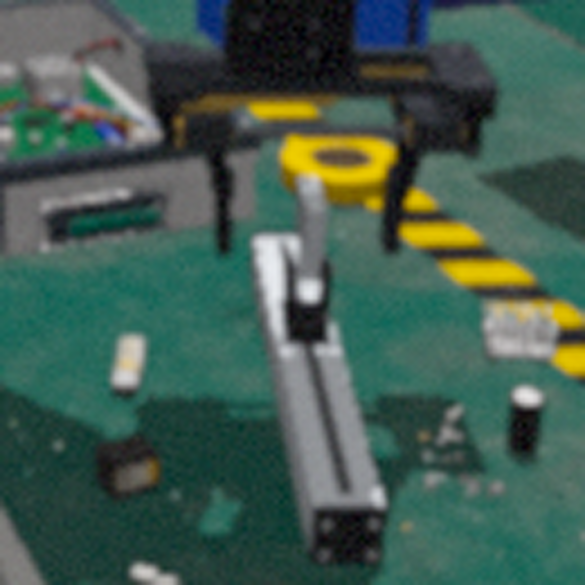

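The fingers, at (222,240) and (395,240) in this crop, straddle the plate at (312,230). Closing, then a 6 mm trial lift.

Emit:
send_rows(moves=[0, 0, 0, 0, 0, 0, -1, 0, 0, 0, 0, 0, 0, -1, 0, 0, 0, 0, 0, 0, -1, 0, 0, 0, 0, 0, 0, -1, 0, 0, 0, 0, 0, 0, -1, 0, 0, 0, 0, 0, 0, -1, 0, 0, 0, 0, 0, 0, -1, 0, 0, 0, 0, 0, 0, -1, 0, 0, 0, 0, 0, 0, -1, 0, 0, 0, 0, 0, 0, -1])

```text
time_s: 3.05
position: [0.503, -0.2725, 0.0875]
tcp_rot: [[0.327, 0.945, -0.0], [0.945, -0.327, 0.0], [0.0, -0.0, -1.0]]
force: [0.7, 0.3, -0.1]
opening: 0.171
```

Run:
```python
from h import *
s=read_state(); print(s['position'],s['force'],s['moment'],s['opening'])
```

```text
[ 0.50303532 -0.27252908  0.08747797] [ 0.69666204  0.31283086 -0.06366014] [-0.01841859 -0.08375876  0.03248686] 0.17126114644393398
```

Emit:
send_rows(moves=[0, 0, 0, 0, 0, 0.3, -1, 0, 0, 0, 0, 0, 0.3, -1, 0, 0, 0, 0, 0, 0.3, -1, 0, 0, 0, 0, 0, 0, -1, 0, 0, 0, 0, 0, 0, -1, 0, 0, 0, 0, 0, 0, -1])

```text
time_s: 3.65
position: [0.5027, -0.2723, 0.0963]
tcp_rot: [[0.327, 0.945, -0.001], [0.945, -0.327, 0.001], [0.0, -0.001, -1.0]]
force: [0.1, -0.4, -6.7]
opening: 0.136
```

Run:
```python
from h import *
for i in range(4):
    s=read_state(); print(s['position'],s['force'],s['moment'],s['opening'])
    if i<3: c=grab('side','side3.png')
im=cv2.cvtColor(c['pixels'],cv2.COLOR_RGB2BGR)
b=cv2.resize(im[160:290,220:350],None,fx=4.5,fy=4.5,interpolation=cv2.INTER_CUBIC)
cv2.imwrite('pics/us3.png',b)
```

```text
[ 0.50273962 -0.27229283  0.0963166 ] [ 0.05058946 -0.39024941 -6.7307145 ] [-0.1287507   0.05574433  0.00433975] 0.13631681683111216
[ 0.50278529 -0.27231313  0.09632644] [-0.79179401 -1.10151961 -6.87107268] [-0.07160139 -0.00760618 -0.0693841 ] 0.13324777040881597
[ 0.50283129 -0.27235033  0.09637729] [-0.03497141  0.16708442 -6.86027601] [-0.12178345  0.06126794 -0.03204776] 0.13870630509549964
[ 0.50284835 -0.27235429  0.09638043] [-0.77960546 -0.65912438 -7.62386945] [-0.05017523 -0.03388571 -0.04349003] 0.1353491108255277
```

View pics/us3.png

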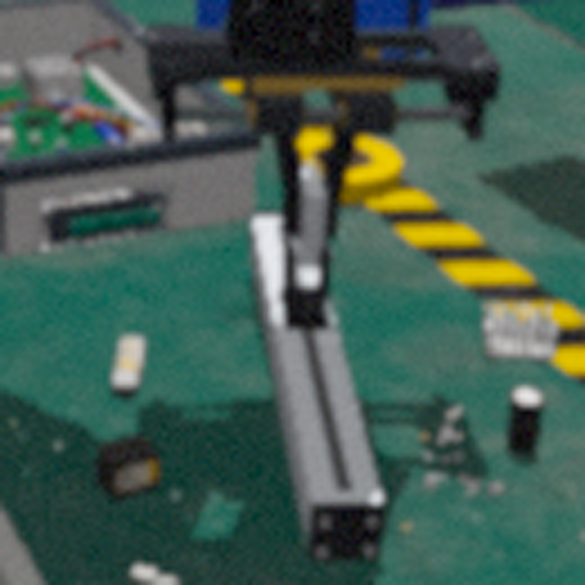

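The far end has risen, from crop y 235 to 215, while the near end has stayed down. So the heavy side is the near (−) end, and the lift force is about 7.0 N, which suggests an error of about 20 mm. I'll lower, press lightly, and slide 20 mm that way.

Emit:
send_rows(moves=[0, 0, 0, 0, 0, -0.5, -1, 0, 0, 0, 0, 0, -0.5, -1, 0, 0, 0, 0, 0, -0.1, -1, 0, 0, 0, 0, 0, 0, -1, 0, 0, 0, 0, 0, 0, -1])

```text
time_s: 4.3
position: [0.5035, -0.2725, 0.0877]
tcp_rot: [[0.327, 0.945, 0.001], [0.945, -0.327, -0.001], [-0.0, 0.001, -1.0]]
force: [-1.7, 2.2, 9.5]
opening: 0.134
```

Emit:
send_rows(moves=[0, 0, 0, -0.11, -0.315, 0, -1, 0, 0, 0, -0.11, -0.315, 0, -1, 0, 0, 0, -0.11, -0.315, 0, -1, 0, 0, 0, -0.11, -0.315, 0, -1, 0, 0, 0, -0.11, -0.315, 0, -1, 0, 0, 0, -0.11, -0.315, 0, -1, 0, 0, 0, 0, 0, 0, -1, 0, 0, 0, 0, 0, 0, -1])

```text
time_s: 5.1
position: [0.4967, -0.2919, 0.0877]
tcp_rot: [[0.326, 0.945, 0.001], [0.945, -0.326, -0.001], [-0.001, 0.001, -1.0]]
force: [-2.3, 2.5, 9.8]
opening: 0.137
```

Run:
```python
from h import *
s=read_state(); print(s['position'],s['force'],s['moment'],s['opening'])
c=grab('side','side4.png')
im=cv2.cvtColor(c['pixels'],cv2.COLOR_RGB2BGR)
b=cv2.resize(im[160:290,220:350],None,fx=4.5,fy=4.5,interpolation=cv2.INTER_CUBIC)
cv2.imwrite('pics/us4.png',b)
```

```text
[ 0.49669472 -0.29185495  0.08772523] [-2.32003396  2.54922588  9.75410373] [ 0.45402539  0.54427517 -0.07902038] 0.13747356346534648
```

View pics/us4.png

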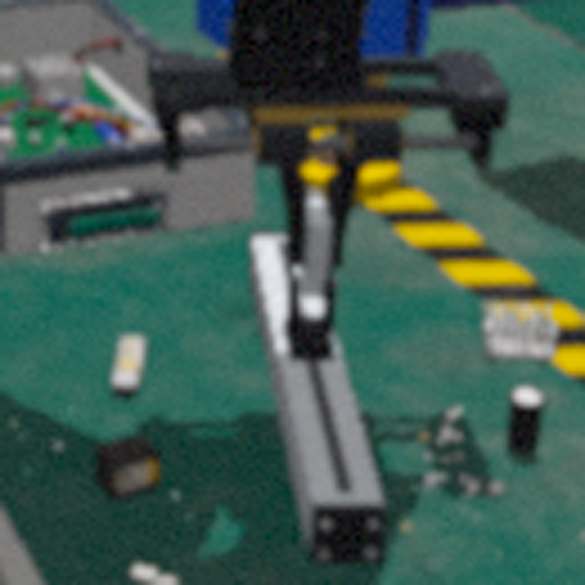

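The unit has stayed put (ends at crop y 235 and 557, as before) and only the handle slid. Trial lift again.

Emit:
send_rows(moves=[0, 0, 0, 0, 0, 0.4, -1, 0, 0, 0, 0, 0, 0.4, -1, 0, 0, 0, 0, 0, 0.4, -1, 0, 0, 0, 0, 0, 0, -1, 0, 0, 0, 0, 0, 0, -1, 0, 0, 0, 0, 0, 0, -1, 0, 0, 0, 0, 0, 0, -1])

```text
time_s: 5.85
position: [0.4963, -0.2913, 0.0973]
tcp_rot: [[0.327, 0.945, -0.0], [0.945, -0.327, 0.0], [0.0, -0.0, -1.0]]
force: [0.3, -0.5, -6.5]
opening: 0.136
```

Run:
```python
from h import *
F=[]
for i in range(4):
    s=read_state(); F.append(s['force'][2])
    if i<3: c=grab('side','side5.png')
print(s['position'],F)
im=cv2.cvtColor(c['pixels'],cv2.COLOR_RGB2BGR)
b=cv2.resize(im[160:290,220:350],None,fx=4.5,fy=4.5,interpolation=cv2.INTER_CUBIC)
cv2.imwrite('pics/us5.png',b)
```

```text
[ 0.49636372 -0.29133908  0.0973796 ] [np.float64(-6.456201513209273), np.float64(-7.734055752139784), np.float64(-7.176919614238926), np.float64(-7.455455916578254)]
```

View pics/us5.png

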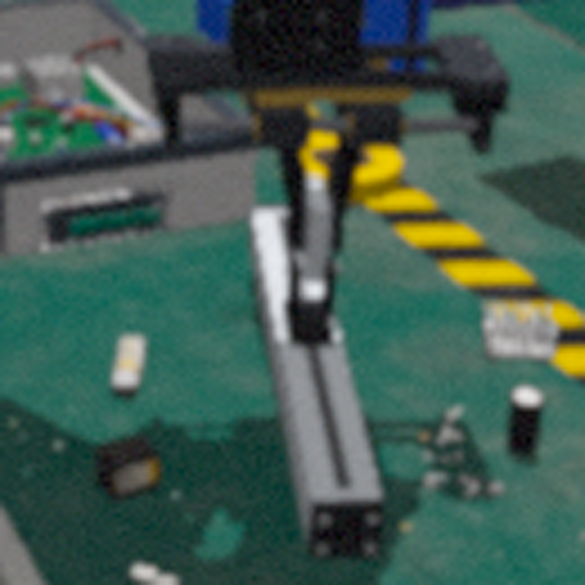

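Emit:
send_rows(moves=[0, 0, 0, 0, 0, 0.4, -1, 0, 0, 0, 0, 0, 0.4, -1, 0, 0, 0, 0, 0, 0.4, -1, 0, 0, 0, 0, 0, 0, -1, 0, 0, 0, 0, 0, 0, -1, 0, 0, 0, 0, 0, 0, -1, 0, 0, 0, 0, 0, 0, -1])

```text
time_s: 6.7
position: [0.4965, -0.2912, 0.1096]
tcp_rot: [[0.327, 0.945, 0.0], [0.945, -0.327, 0.0], [0.0, 0.0, -1.0]]
force: [0.7, 0.9, -7.0]
opening: 0.134
```

Run:
```python
from h import *
F=[]
for i in range(4):
    s=read_state(); F.append(s['force'][2])
    if i<3: c=grab('side','side6.png')
print(s['position'],F)
im=cv2.cvtColor(c['pixels'],cv2.COLOR_RGB2BGR)
b=cv2.resize(im[160:290,220:350],None,fx=4.5,fy=4.5,interpolation=cv2.INTER_CUBIC)
cv2.imwrite('pics/us6.png',b)
```

```text
[ 0.4965053  -0.29120387  0.1095222 ] [np.float64(-6.977576502615745), np.float64(-6.701785372068636), np.float64(-7.141810770948483), np.float64(-6.050433992789772)]
```

View pics/us6.png

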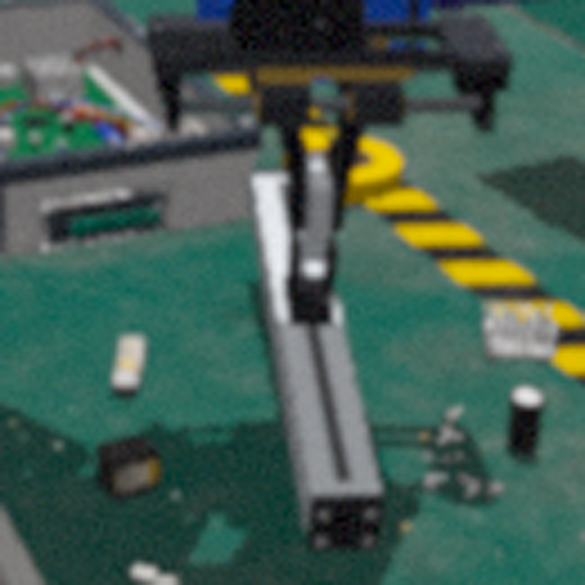

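The far end is still rising (crop y now 173) and the near end still rests on the bench. The handle needs to move further towards the near end, so I'll slide 16 mm more.

Emit:
send_rows(moves=[0, 0, 0, 0, 0, -0.5, -1, 0, 0, 0, 0, 0, -0.6, -1, 0, 0, 0, 0, 0, -0.6, -1, 0, 0, 0, 0, 0, -0.5, -1, 0, 0, 0, 0, 0, -0.2, -1, 0, 0, 0, 0, 0, 0, -1, 0, 0, 0, 0, 0, 0, -1, 0, 0, 0, -0.11, -0.3, 0, -1, 0, 0, 0, -0.11, -0.3, 0, -1, 0, 0, 0, -0.11, -0.3, 0, -1, 0, 0, 0, -0.11, -0.3, 0, -1, 0, 0, 0, -0.11, -0.3, 0, -1, 0, 0, 0, 0, 0, 0, -1, 0, 0, 0, 0, 0, 0, -1])

```text
time_s: 8.25
position: [0.4909, -0.3073, 0.0877]
tcp_rot: [[0.326, 0.945, 0.0], [0.945, -0.326, -0.002], [-0.002, 0.001, -1.0]]
force: [-3.2, 2.7, 9.7]
opening: 0.133
```

Run:
```python
from h import *
s=read_state(); print(s['position'],s['force'])
grab('side','side7.png')
```

```text
[ 0.49089718 -0.3072864   0.08772781] [-3.16427808  2.68527993  9.66593465]
```

Emit:
send_rows(moves=[0, 0, 0, 0, 0, 0.6, -1, 0, 0, 0, 0, 0, 0.6, -1, 0, 0, 0, 0, 0, 0.6, -1, 0, 0, 0, 0, 0, 0.6, -1, 0, 0, 0, 0, 0, 0, -1, 0, 0, 0, 0, 0, 0, -1, 0, 0, 0, 0, 0, 0, -1, 0, 0, 0, 0, 0, 0, -1])

```text
time_s: 9.1
position: [0.4907, -0.3062, 0.1092]
tcp_rot: [[0.327, 0.945, -0.001], [0.945, -0.327, 0.001], [0.0, -0.001, -1.0]]
force: [-0.3, 0.5, -8.1]
opening: 0.133
```

Run:
```python
from h import *
s=read_state(); print(s['position'],s['force'])
c=grab('side','side8.png')
B=[]
for f in('side7','side8'):
    im=cv2.cvtColor(load(f)['pixels'],cv2.COLOR_RGB2BGR)
    B.append(cv2.resize(im[160:290,260:350],None,fx=4.4,fy=4.4,interpolation=cv2.INTER_CUBIC))
cv2.imwrite('pics/us8.png',np.hstack(B))
```

```text
[ 0.49072532 -0.306249    0.10920311] [-0.2891869   0.47744385 -8.10286166]
```

View pics/us8.png

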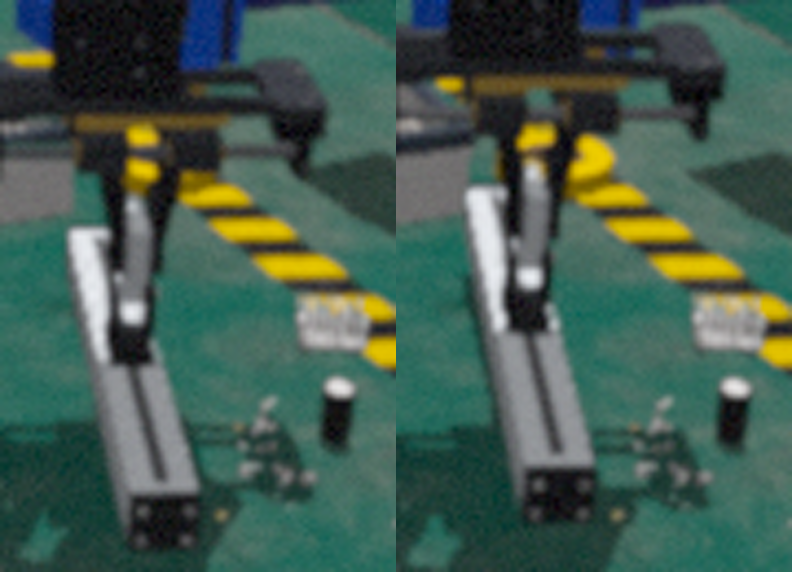

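The near end has now come off the bench as well, so it hangs free with the far end slightly high. Next I measure the tilt.

```bash
cat >> h.py <<'E'
def zat(c,xy,v):  # height above world xy whose image row is v
    from scipy.optimize import brentq
    return brentq(lambda z:proj(c,[*xy,z])[1]-v,-.2,.6)
E
python3 - <<'E'
from h import *
C=np.array([.4932,-.2966]);d=np.array([np.cos(np.radians(70.7)),np.sin(np.radians(70.7))])
n=np.array([-d[1],d[0]])
c=load('side8')
N=C-d*.16;Fp=C+d*.16
for f in(7,8):
    c=load('side%d'%f); print(f,'pred on bench: near bottom L',proj(c,[*(N+n*.018),0]),'near top L',proj(c,[*(N+n*.018),.032]),'far top L',proj(c,[*(Fp+n*.018),.032]),'far top R',proj(c,[*(Fp-n*.018),.032]))
def V(y): return (y+.5)/4.4-.5+160
for y0,nm,xy in [((548,521),'near bot',N+n*.018),((493,466),'near top',N+n*.018),((229,187),'far top',Fp+n*.018)]:
    print(nm,[round(zat(c,xy,V(y)),4) for y in y0])
E
```

```text
7 pred on bench: near bottom L [287.37908583 285.55523447] near top L [288.08792981 273.50911825] far top L [274.3939442  211.21015882] far top R [286.55503516 211.15472529]
8 pred on bench: near bottom L [287.37908583 285.55523447] near top L [288.08792981 273.50911825] far top L [274.3939442  211.21015882] far top R [286.55503516 211.15472529]
near bot [0.0038, 0.0201]
near top [0.0368, 0.0527]
far top [0.0305, 0.0614]
```

Tilt is about 2.7° with the far end high. I'll lower and slide about 3 mm more towards the near end, then lift again.

Emit:
send_rows(moves=[0, 0, 0, 0, 0, -0.6, -1, 0, 0, 0, 0, 0, -0.6, -1, 0, 0, 0, 0, 0, -0.6, -1, 0, 0, 0, 0, 0, -0.6, -1, 0, 0, 0, 0, 0, 0, -1, 0, 0, 0, 0, 0, 0, -1, 0, 0, 0, -0.05, -0.14, 0, -1, 0, 0, 0, -0.05, -0.14, 0, -1, 0, 0, 0, 0, 0, 0, -1, 0, 0, 0, 0, 0, 0.5, -1, 0, 0, 0, 0, 0, 0.8, -1, 0, 0, 0, 0, 0, 1.0, -1, 0, 0, 0, 0, 0, 1.0, -1, 0, 0, 0, 0, 0, 0.7, -1, 0, 0, 0, 0, 0, 0, -1, 0, 0, 0, 0, 0, 0, -1, 0, 0, 0, 0, 0, 0, -1, 0, 0, 0, 0, 0, 0, -1])

```text
time_s: 10.95
position: [0.4896, -0.3089, 0.125]
tcp_rot: [[0.327, 0.945, -0.001], [0.945, -0.327, 0.001], [0.001, -0.001, -1.0]]
force: [0.4, -0.5, -8.0]
opening: 0.135
```

Run:
```python
from h import *
s=read_state(); print(s['position'],s['force'])
c=grab('side','side9.png')
B=[]
for f in('side7','side9'):
    im=cv2.cvtColor(load(f)['pixels'],cv2.COLOR_RGB2BGR)
    B.append(cv2.resize(im[160:290,260:350],None,fx=4.4,fy=4.4,interpolation=cv2.INTER_CUBIC))
cv2.imwrite('pics/us9.png',np.hstack(B))
```

```text
[ 0.48959226 -0.30892372  0.12500559] [ 0.36858423 -0.52236322 -7.97817394]
```

View pics/us9.png

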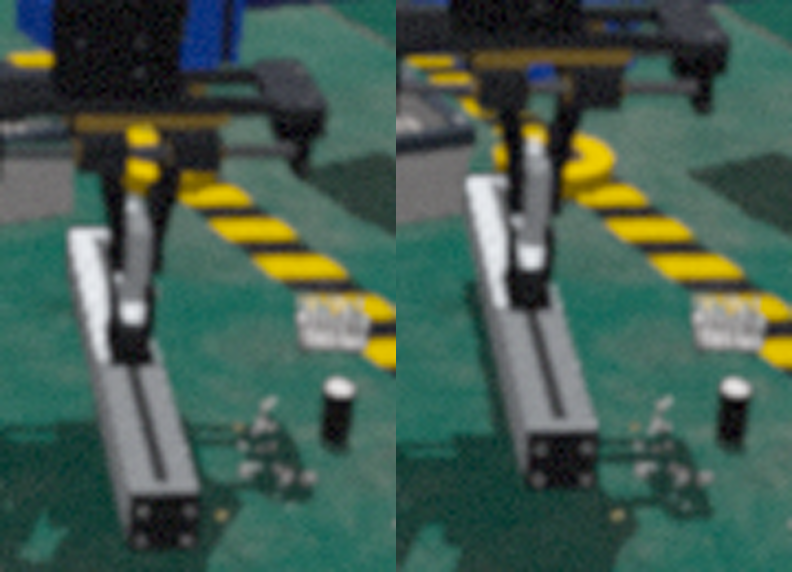

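Run:
```python
from h import *
C=np.array([.4932,-.2966]);d=np.array([np.cos(np.radians(70.7)),np.sin(np.radians(70.7))])
n=np.array([-d[1],d[0]]); N=C-d*.16;Fp=C+d*.16
c=load('side9');V=lambda y:(y+.5)/4.4-.5+160
for y0,nm,xy in [((548,487),'near bot',N+n*.018),((493,431),'near top',N+n*.018),((229,175),'far top',Fp+n*.018)]:
    print(nm,[round(zat(c,xy,V(y)),4) for y in y0])
# feature matching: vertical gradient shift between frames (subpixel) 
a,b=[cv2.cvtColor(load(f)['pixels'],cv2.COLOR_RGB2GRAY).astype(np.float32) for f in('side7','side9')]
for nm,(u0,u1,v0,v1) in dict(near=(288,306,264,288),farL=(274,285,205,226)).items():
    t=a[v0:v1,u0:u1]; r=cv2.matchTemplate(b[v0-25:v1+5,u0-5:u1+5],t,cv2.TM_CCOEFF_NORMED); print(nm,cv2.minMaxLoc(r)[1],np.array(cv2.minMaxLoc(r)[3])-[5,25])
```

```text
near bot [0.0038, 0.0404]
near top [0.0368, 0.0731]
far top [0.0305, 0.0701]
near 0.9713347554206848 [  0 -14]
farL 0.9254040122032166 [  0 -12]
```

Near-end rise 36.5 mm, far-end rise 39.6 mm, handle rise 37.5 mm: tilt is about 0.5°, so it hangs level. Raising it to clear the chassis.

Emit:
send_rows(moves=[0, 0, 0, 0, 0, 0.5, -1, 0, 0, 0, 0, 0, 1, -1, 0, 0, 0, 0, 0, 1.5, -1, 0, 0, 0, 0, 0, 2, -1, 0, 0, 0, 0, 0, 2, -1, 0, 0, 0, 0, 0, 2, -1, 0, 0, 0, 0, 0, 2, -1, 0, 0, 0, 0, 0, 2, -1, 0, 0, 0, 0, 0, 1.5, -1, 0, 0, 0, 0, 0, 1, -1, 0, 0, 0, 0, 0, 0.5, -1, 0, 0, 0, 0, 0, 0, -1, 0, 0, 0, 0, 0, 0, -1, 0, 0, 0, 0, 0, 0, -1])

```text
time_s: 12.4
position: [0.4894, -0.3088, 0.2844]
tcp_rot: [[0.327, 0.945, -0.002], [0.945, -0.327, 0.002], [0.001, -0.002, -1.0]]
force: [1.2, -0.5, -8.4]
opening: 0.135
```

Run:
```python
from h import *
s=read_state(); print(s['position'],s['force'])
grab('side','side10.png');grab('top','top10.png')
```

```text
[ 0.48938743 -0.30877425  0.28444312] [ 1.20974397 -0.45268466 -8.36196025]
```

View pics/side10.png

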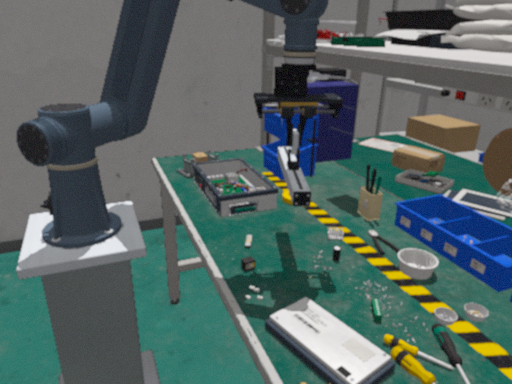

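View pics/top10.png

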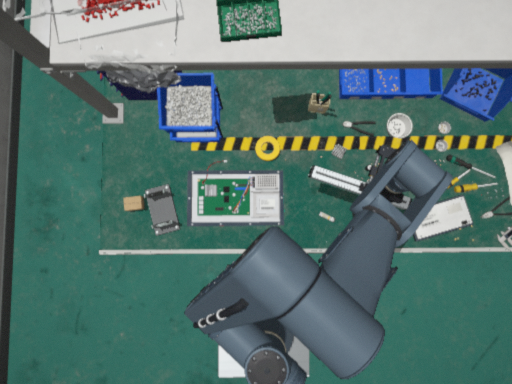

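It hangs level in the side view (unit at about (295,180)), about 0.2 m up. Swinging it across gently.

Emit:
send_rows(moves=[0, 0, -0.25, -0.03, 0.3, 0, -1, 0, 0, -0.5, -0.05, 0.6, 0, -1, 0, 0, -0.75, -0.08, 0.9, 0, -1, 0, 0, -1.0, -0.1, 1.2, 0, -1, 0, 0, -1.26, -0.13, 1.5, 0, -1, 0, 0, -1.5, -0.16, 1.8, 0, -1, 0, 0, -1.76, -0.18, 2.1, 0, -1, 0, 0, -1.9, -0.2, 2.28, 0, -1, 0, 0, -1.9, -0.2, 2.28, 0, -1, 0, 0, -1.9, -0.2, 2.28, 0, -1, 0, 0, -1.9, -0.2, 2.28, 0, -1, 0, 0, -1.9, -0.2, 2.28, 0, -1, 0, 0, -1.9, -0.2, 2.28, 0, -1, 0, 0, -1.9, -0.2, 2.28, 0, -1, 0, 0, -1.9, -0.2, 2.28, 0, -1, 0, 0, -1.9, -0.2, 2.28, 0, -1, 0, 0, -1.9, -0.2, 2.28, 0, -1, 0, 0, -1.9, -0.2, 2.28, 0, -1])

```text
time_s: 14.3
position: [0.4599, 0.0272, 0.286]
tcp_rot: [[0.732, 0.681, 0.001], [0.681, -0.732, 0.0], [0.001, 0.0, -1.0]]
force: [0.6, -0.2, -8.1]
opening: 0.135
```

Emit:
send_rows(moves=[0, 0, -1.9, -0.2, 2.28, 0, -1, 0, 0, -1.9, -0.2, 2.28, 0, -1, 0, 0, -1.9, -0.2, 2.28, 0, -1, 0, 0, -1.9, -0.2, 2.28, 0, -1, 0, 0, -1.9, -0.2, 2.28, 0, -1, 0, 0, -1.9, -0.2, 2.28, 0, -1, 0, 0, -1.9, -0.2, 2.28, 0, -1, 0, 0, -1.9, -0.2, 2.28, 0, -1, 0, 0, -1.9, -0.2, 2.28, 0, -1, 0, 0, -1.9, -0.2, 2.28, 0, -1, 0, 0, -1.9, -0.2, 2.28, 0, -1, 0, 0, -1.76, -0.18, 2.1, 0, -1, 0, 0, -1.5, -0.16, 1.8, 0, -1, 0, 0, -1.26, -0.13, 1.5, 0, -1, 0, 0, -1.0, -0.1, 1.2, 0, -1, 0, 0, -0.75, -0.08, 0.9, 0, -1, 0, 0, -0.5, -0.05, 0.6, 0, -1, 0, 0, -0.25, -0.03, 0.3, 0, -1, 0, 0, 0, 0, 0, 0, -1, 0, 0, 0, 0, 0, 0, -1])

```text
time_s: 16.3
position: [0.4313, 0.3598, 0.2855]
tcp_rot: [[0.966, 0.26, -0.0], [0.26, -0.966, -0.001], [-0.0, 0.001, -1.0]]
force: [-0.2, 0.4, -8.4]
opening: 0.133
```

Run:
```python
from h import *
s=read_state(); print(s['position'],s['force'],np.degrees(np.arctan2(s['tcp_rot'][1][1],s['tcp_rot'][0][1])))
grab('side','side11.png');grab('top','top11.png')
c=load('top11');im=cv2.cvtColor(c['pixels'],cv2.COLOR_RGB2BGR)
cv2.imwrite('pics/u11.png',cv2.resize(im[140:270,90:230],None,fx=4.5,fy=4.5,interpolation=cv2.INTER_CUBIC))
```

```text
[0.43131315 0.35984705 0.28550037] [-0.19845917  0.37376116 -8.44543058] -74.92648029085142
```

View pics/side11.png

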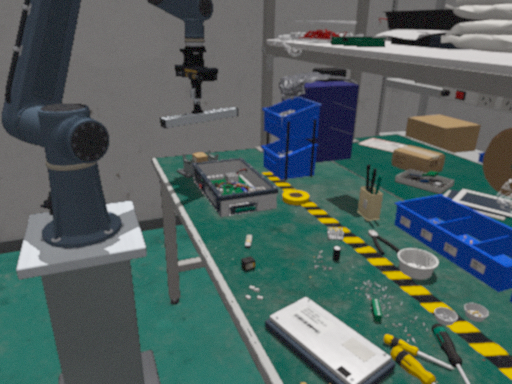

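View pics/u11.png

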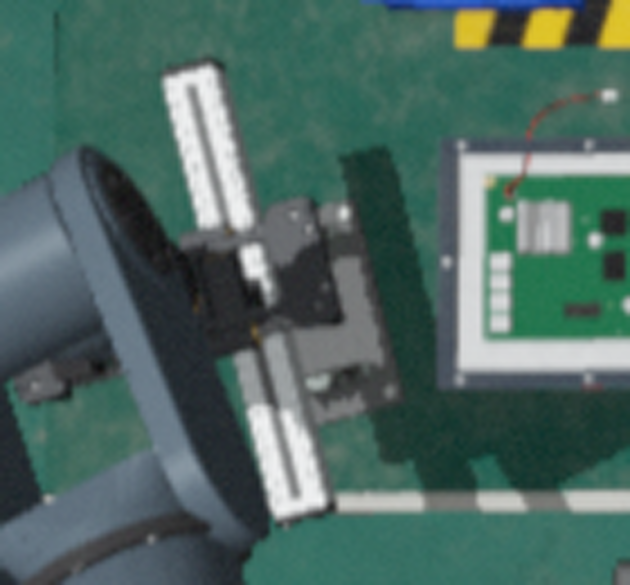

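Run:
```python
from h import *
c=load('top11')
P=lambda x,y,z:onz(c,(x+.5)/4.5-.5+90,(y+.5)/4.5-.5+140,z)
zt=.2855-.0875+.032
Q=[P(x,y,zt) for x,y in [(165,72),(222,62),(276,524),(333,508)]]
A=(Q[0]+Q[1])/2;B=(Q[2]+Q[3])/2;d=A-B;L=np.linalg.norm(d);m=(A+B)/2
print('center',m,L,np.degrees(np.arctan2(d[1],d[0])))
d/=L;T=np.array([.4313,.3598]);r=T-m[:2];print('tcp rel: along',r@d[:2],'lat',r@[-d[1],d[0]])
s=load('side11');im=cv2.cvtColor(s['pixels'],cv2.COLOR_RGB2BGR)
cv2.imwrite('pics/us11.png',cv2.resize(im[60:190,140:270],None,fx=4.5,fy=4.5,interpolation=cv2.INTER_CUBIC))
th=np.radians(15.07);dd=np.array([np.cos(th),np.sin(th)]);n=np.array([-dd[1],dd[0]])
for off in(-.1455-.029,.1745):
  for z in(zt-.032,zt):
    print(off,z,(proj(s,[*(T+dd*(off if off>0 else -.1455)-n*.018),z])-[140,60]+.5)*4.5-.5)
```

```text
center [0.44576784 0.35965823 0.23      ] 0.31288844555539647 14.770495415870881
tcp rel: along -0.013953599285148076 lat 0.0038256302579071115
-0.1745 0.19799999999999998 [106.09150016 304.69907505]
-0.1745 0.22999999999999998 [103.30972896 264.24042202]
0.1745 0.19799999999999998 [440.7520843  257.06572826]
0.1745 0.22999999999999998 [440.83558187 220.78554433]
```

View pics/us11.png

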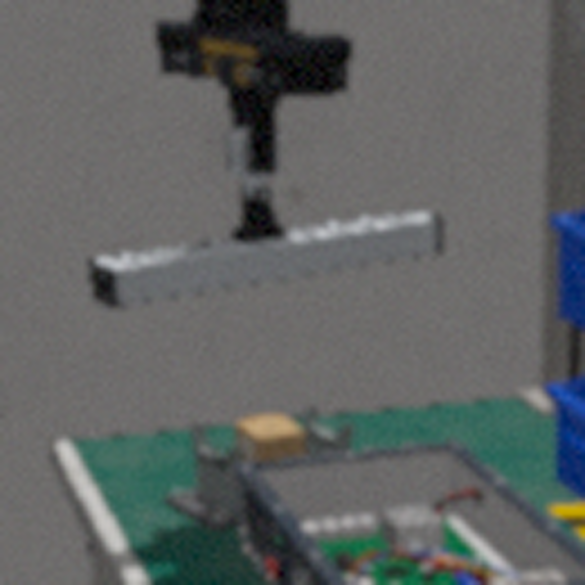

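It is level within about 0.6°, above the stand. Descending to just above the cheeks, then comparing the unit with the rests.

Emit:
send_rows(moves=[0, 0, 0, 0, 0, -0.5, -1, 0, 0, 0, 0, 0, -1, -1, 0, 0, 0, 0, 0, -1.4, -1, 0, 0, 0, 0, 0, -1.4, -1, 0, 0, 0, 0, 0, -1.4, -1, 0, 0, 0, 0, 0, -1.4, -1, 0, 0, 0, 0, 0, -1.4, -1, 0, 0, 0, 0, 0, -1.3, -1, 0, 0, 0, 0, 0, -1, -1, 0, 0, 0, 0, 0, -0.5, -1, 0, 0, 0, 0, 0, 0, -1, 0, 0, 0, 0, 0, 0, -1])

```text
time_s: 17.6
position: [0.4318, 0.3606, 0.1729]
tcp_rot: [[0.966, 0.26, 0.001], [0.26, -0.966, 0.001], [0.001, -0.0, -1.0]]
force: [-0.3, -0.1, -7.8]
opening: 0.137
```

Run:
```python
from h import *
s=read_state(); print(s['position'],s['force'],np.degrees(np.arctan2(s['tcp_rot'][1][1],s['tcp_rot'][0][1])))
grab('side','side12.png');grab('top','top12.png')
im=cv2.cvtColor(load('top12')['pixels'],cv2.COLOR_RGB2BGR)
cv2.imwrite('pics/u12.png',cv2.resize(im[155:255,105:205],None,fx=6,fy=6,interpolation=cv2.INTER_CUBIC))
im=cv2.cvtColor(load('side12')['pixels'],cv2.COLOR_RGB2BGR)
cv2.imwrite('pics/us12.png',cv2.resize(im[80:180,150:260],None,fx=6,fy=6,interpolation=cv2.INTER_CUBIC))
```

```text
[0.43179556 0.36059689 0.17291782] [-0.30366314 -0.06497412 -7.79599944] -74.91427900487481
```

View pics/u12.png

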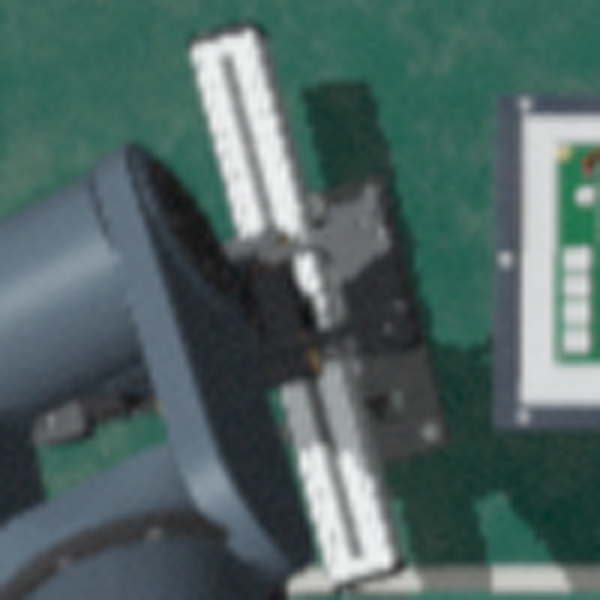

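View pics/us12.png

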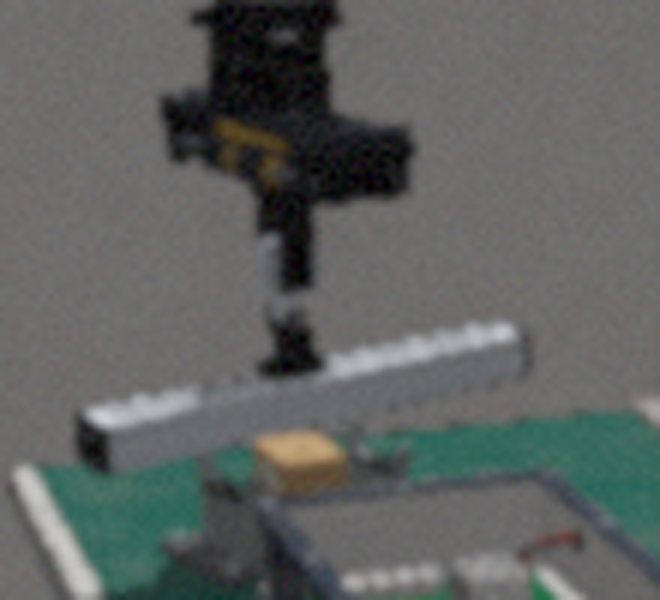

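Run:
```python
from h import *
c=load('top12')
P=lambda x,y,z:onz(c,(x+.5)/6-.5+105,(y+.5)/6-.5+155,z)[:2]
zt=.1729-.0875+.032
Q=[P(x,y,zt) for x,y in [(191,42),(260,24),(333,588),(403,567)]]
A=(Q[0]+Q[1])/2;B=(Q[2]+Q[3])/2;d=A-B;L=np.linalg.norm(d);m=(A+B)/2;d/=L
print('unit',m,L,np.degrees(np.arctan2(d[1],d[0])),'widths',np.linalg.norm(Q[0]-Q[1]),np.linalg.norm(Q[2]-Q[3]))
n=np.array([-d[1],d[0]]);r=np.array([.4318,.3606])-m;print('tcp along/lat',r@d,r@n)
for S in([.4386,.3605],[.4382,.3624]): print('stand rel unit axis: lat',(np.array(S)-m)@n)
c0=load('top0');S=lambda x,y,z:onz(c0,(x+.5)/8-.5+115,(y+.5)/8-.5+175,z)[:2]
R=[S(x,y,.066) for x,y in [(237,165),(390,128),(297,412),(452,375)]]
print('cheeks',np.round(R,4),'mids',(R[0]+R[1])/2,(R[2]+R[3])/2,'mean',np.mean(R,0),np.linalg.norm(R[0]-R[1]),np.linalg.norm(R[2]-R[3]))
```

```text
unit [0.44785672 0.36172437] 0.3134281156447021 15.436172142832248 widths 0.03965532393191618 0.03980067560849064
tcp along/lat -0.015776779288487076 0.0031899239120151313
stand rel unit axis: lat 0.0012836110591668184
stand rel unit axis: lat 0.003221539312038848
cheeks [[0.4848 0.4095]
 [0.5004 0.3435]
 [0.378  0.3819]
 [0.3934 0.3154]] mids [0.49257086 0.37649569] [0.38573721 0.34863189] mean [0.43915404 0.36256379] 0.06787124867263512 0.06824570383967836
```

Relative to the stand, the unit axis should move about 2.5 mm to its left and turn about −0.3°. I'll correct that and lower it onto the rests.

Emit:
send_rows(moves=[0, 0, -0.3, -0.06, 0.25, 0, -1, 0, 0, 0, 0, 0, -0.3, -1, 0, 0, 0, 0, 0, -0.6, -1, 0, 0, 0, 0, 0, -0.6, -1, 0, 0, 0, 0, 0, -0.5, -1, 0, 0, 0, 0, 0, -0.3, -1, 0, 0, 0, 0, 0, -0.2, -1, 0, 0, 0, 0, 0, 0, -1])

```text
time_s: 18.5
position: [0.4306, 0.3628, 0.1471]
tcp_rot: [[0.967, 0.255, -0.001], [0.255, -0.967, -0.0], [-0.001, 0.0, -1.0]]
force: [-0.4, -0.7, -7.7]
opening: 0.14
```

Emit:
send_rows(moves=[0, 0, 0, 0, 0, -0.2, -1, 0, 0, 0, 0, 0, -0.2, -1, 0, 0, 0, 0, 0, -0.2, -1, 0, 0, 0, 0, 0, -0.2, -1, 0, 0, 0, 0, 0, -0.2, -1, 0, 0, 0, 0, 0, -0.1, -1, 0, 0, 0, 0, 0, 0, -1, 0, 0, 0, 0, 0, 0, -1])

```text
time_s: 19.3
position: [0.4323, 0.3635, 0.1377]
tcp_rot: [[0.967, 0.255, 0.004], [0.255, -0.967, 0.002], [0.004, -0.001, -1.0]]
force: [3.6, -0.3, 1.9]
opening: 0.133
```

Run:
```python
from h import *
s=read_state(); print(s['position'],s['force'],s['moment'],np.degrees(np.arctan2(s['tcp_rot'][1][1],s['tcp_rot'][0][1])))
grab('side','side13.png');grab('top','top13.png')
im=cv2.cvtColor(load('top13')['pixels'],cv2.COLOR_RGB2BGR)
cv2.imwrite('pics/u13.png',cv2.resize(im[155:255,105:205],None,fx=6,fy=6,interpolation=cv2.INTER_CUBIC))
im=cv2.cvtColor(load('side13')['pixels'],cv2.COLOR_RGB2BGR)
cv2.imwrite('pics/us13.png',cv2.resize(im[80:180,150:260],None,fx=6,fy=6,interpolation=cv2.INTER_CUBIC))
```

```text
[0.432325   0.36345162 0.13774774] [ 3.56252826 -0.28553353  1.89906099] [-0.02265561 -0.56244884  0.00283335] -75.21112710437917
```

View pics/u13.png

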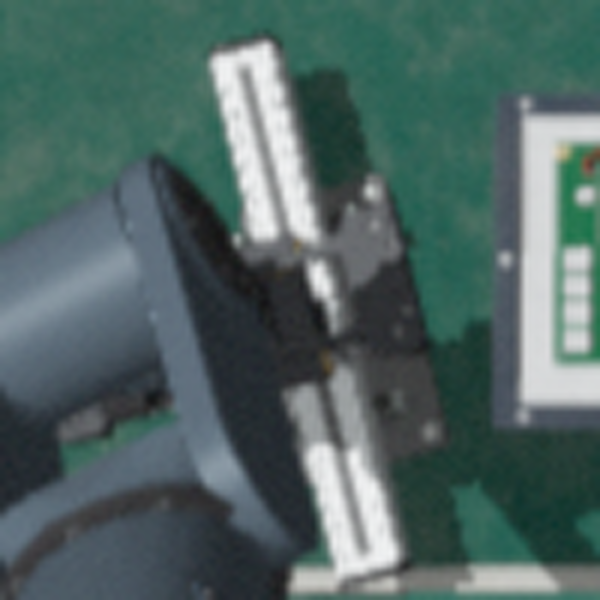

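View pics/us13.png

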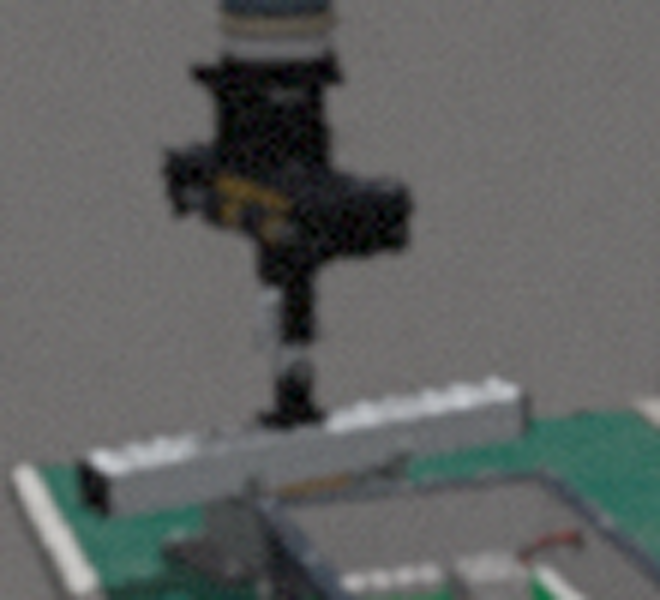

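Contact came at TCP z = 0.1377, against 0.1375 expected for the bearing faces, and the force has gone from −8 N to +2 N. Taking off the preload and measuring alignment before I let go.

Emit:
send_rows(moves=[0, 0, 0, 0, 0, 0.05, -1, 0, 0, 0, 0, 0, 0, -1])

```text
time_s: 19.6
position: [0.4313, 0.3632, 0.1377]
tcp_rot: [[0.967, 0.255, 0.002], [0.255, -0.967, 0.001], [0.002, -0.0, -1.0]]
force: [2.6, 0.4, 4.0]
opening: 0.135
```

Run:
```python
from h import *
s=read_state(); print(s['position'],s['force'])
c=load('top13')
P=lambda x,y,z:onz(c,(x+.5)/6-.5+105,(y+.5)/6-.5+155,z)[:2]
Q=[P(x,y,.082) for x,y in [(210,57),(276,39),(338,583),(407,563)]]
A=(Q[0]+Q[1])/2;B=(Q[2]+Q[3])/2;d=A-B;L=np.linalg.norm(d);m=(A+B)/2;d/=L
n=np.array([-d[1],d[0]])
print('unit',m,L,np.degrees(np.arctan2(d[1],d[0])))
for S in([.4386,.3605],[.4382,.3624],[.4392,.3626]): print('lat',(np.array(S)-m)@n,'along',(np.array(S)-m)@d)
```

```text
[0.43133345 0.36319031 0.13773827] [2.60687356 0.40763999 3.99371248]
unit [0.44653888 0.36470094] 0.30936580461110624 14.616508074393463
lat -0.002061623455902302 along -0.0087420547985092
lat -0.0001221748324912748 along -0.008649647887787494
lat -0.00018099569607146003 along -0.007631541750880504
```

Lateral error is within about 2 mm, well inside the ±7 mm clearance, the angle matches at 14.6°, and the balance point (the handle) is about 6 mm from the cradle point. Releasing, then straight up.

Emit:
send_rows(moves=[0, 0, 0, 0, 0, 0, 0, 0, 0, 0, 0, 0, 0, 1, 0, 0, 0, 0, 0, 0, 1, 0, 0, 0, 0, 0, 0, 1, 0, 0, 0, 0, 0, 0, 1, 0, 0, 0, 0, 0, 0, 1, 0, 0, 0, 0, 0, 0, 1, 0, 0, 0, 0, 0, 0, 1])

```text
time_s: 20.4
position: [0.4307, 0.3628, 0.1371]
tcp_rot: [[0.967, 0.255, -0.0], [0.255, -0.967, 0.0], [-0.0, -0.0, -1.0]]
force: [0.6, -0.6, 0.3]
opening: 0.775
```

Emit:
send_rows(moves=[0, 0, 0, 0, 0, 1, 1, 0, 0, 0, 0, 0, 2, 1, 0, 0, 0, 0, 0, 3, 1, 0, 0, 0, 0, 0, 3, 1, 0, 0, 0, 0, 0, 3, 1, 0, 0, 0, 0, 0, 3, 1, 0, 0, 0, 0, 0, 2, 1, 0, 0, 0, -1, -3, 0, 1, 0, 0, 0, -1, -4, 0, 1, 0, 0, 0, 0, -4.5, 0, 1, 0, 0, 0, 0, -4.5, 0, 1, 0, 0, 0, 0, -4.5, 0, 1, 0, 0, 0, 0, -4.5, 0, 1, 0, 0, 0, 0, -4, 0, 1, 0, 0, 0, 0, -2, 0, 1, 0, 0, 0, 0, 0, 0, 1])

```text
time_s: 22.0
position: [0.411, 0.0507, 0.3079]
tcp_rot: [[0.968, 0.251, 0.001], [0.251, -0.968, -0.001], [0.001, 0.001, -1.0]]
force: [-0.3, -0.2, -0.1]
opening: 0.998
```

Run:
```python
from h import *
s=read_state(); print(s['position'],s['force'],s['opening'])
grab('side','side14.png');grab('top','top14.png')
im=cv2.cvtColor(load('top14')['pixels'],cv2.COLOR_RGB2BGR)
cv2.imwrite('pics/u14.png',cv2.resize(im[130:270,95:400],None,fx=2.6,fy=2.6,interpolation=cv2.INTER_CUBIC))
im=cv2.cvtColor(load('side14')['pixels'],cv2.COLOR_RGB2BGR)
cv2.imwrite('pics/us14.png',cv2.resize(im[80:180,150:260],None,fx=6,fy=6,interpolation=cv2.INTER_CUBIC))
```

```text
[0.41098796 0.05069701 0.30787942] [-0.30601024 -0.15720794 -0.10171508] 0.9984408902412236
```

View pics/u14.png

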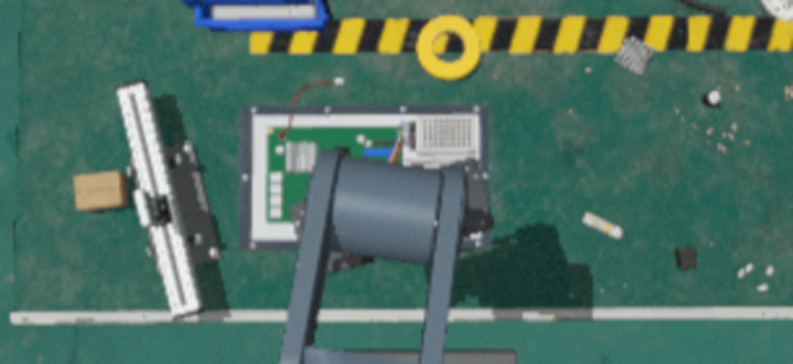

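View pics/us14.png

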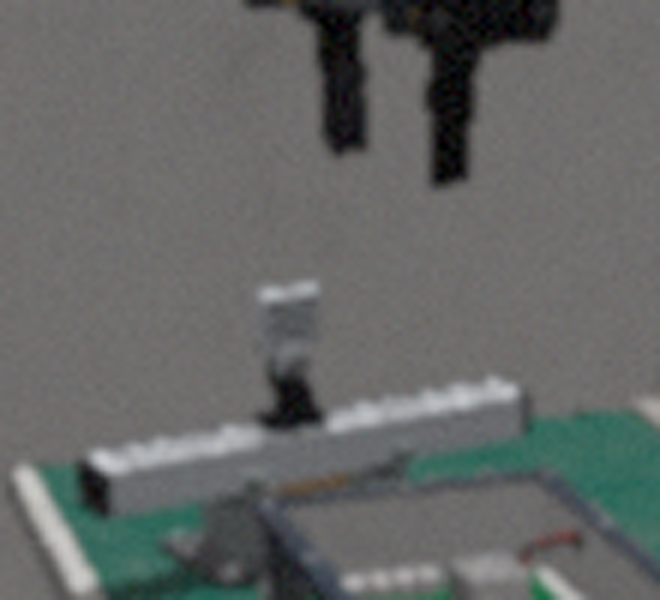

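The unit lies in both rests, unchanged since release, with the box and the other parts where they were and the gripper clear.

```bash
python3 -c "
from h import *
a,b=[load(f)['pixels'].astype(int) for f in('top0','top14')]
for n,(u0,u1,v0,v1) in dict(box=(122,142,194,212),heatsink=(332,346,144,160),cap=(362,376,160,174),relay=(353,365,223,235)).items(): print(n,abs(a-b)[v0:v1,u0:u1].mean().round(1))
print(hand_in())"
```

```text
box 1.4
heatsink 1.4
cap 1.7
relay 2.0
the job is handed in; nothing more can be done
None
```

The power unit is lying lengthwise across both rests of the test stand, and the job is handed in after about 22 s of robot time. No verdict was reported.

- **Balancing:** I gripped the handle plate and made small trial lifts, which tipped the unit a few degrees with its heavy end still on the bench. Sliding the handle about 39 mm in three steps brought the unit level to about 0.5°.
- **Carrying:** I raised it to about 0.2 m above the bench and turned it gently to the stand. It still hung level to about 0.6° on arrival.
- **Placing:** After a 2.5 mm correction I lowered it onto the rests and kept hold of the handle until they took the weight. Contact came at 137.7 mm tool height against 137.5 mm expected.

**Last checks:**
- The unit was within about 2 mm of the stand's centre line, and its angle of 14.6° was within about half a degree of the stand's.
- The balance point was about 6 mm from the cradle point, well between the rests.
- After release the unit looked unchanged, and the gripper was clear with no force on it.
- The heat sink, capacitor, relay and part box showed no change in the top view.

**Disagreements:**
- The force readings were too noisy to work out the balance offset, so I relied on the camera tilt.
- The camera put the unit's axis 1 to 4 mm to one side of the gripper centre, and not always the same side. I placed it by the camera's view of the unit against the stand.

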